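# Draw a spacer out of a deep jig pocket with sprung tongs

### The job

Take the sprung tongs from their stand, squeeze them shut on the brass spacer deep in its pocket of the jig and draw it out, without crushing it or leaning hard on the jig; leave the black spacer in its pocket. Stand the brass spacer upright on the sprung platform of the stand and, still in the tongs with their tips clear of the platform, press it down with about 15 N for a second to seat it, never with more than 30 N. Then let go of it there, put the tongs back upright in the well of the stand, and leave everything else where it is.

Things in the scene. Friction and masses are not known exactly. Their poses are not given: they have to be found in the camera images.
- tongs_grip (a point): Middle of the grips of the sprung tongs, a steel tool 138 mm tall standing tips down in the stand's well. The point is on its centre line, 104 mm above the tips; z up the tool, y the line along which the jaws close. Squeeze the ribbed blue grips on the outsides of the jaws (90 to 119 mm above the tips, 16 mm wide). Between them a black head, 20 by 18 mm (x, y), stands 122 to 138 mm above the tips.
- tongs: The tongs with both jaws, 0.17 kg; origin midway between the tips, z up the tool. Slack, the grips measure 44 mm outside to outside; springs push each grip out with 1.4 N for each mm it is pushed in: 6 N at 36 mm, 10 N at 30 mm, where the jaws meet a 12 mm spacer; the rest of the squeeze goes into the part. Held at 36 mm, the springs keep the tool between the fingers; some 8 N on the tips makes it slide.
- jaw_left: Jaw on the tongs' +y side, a straight bar 12 mm wide (x), 4 mm thick (y); origin at its tip, on its inner face. It moves straight in, as far as its grip is pushed, up to 10 mm. Slack the two jaws are 26 mm apart inside and 34 mm outside; with the grips at 36 mm, 18 and 26 mm.
- jaw_right: The same jaw on the tongs' -y side; origin at its tip, on its inner face.
- stand: Fixed grey stand, base plate 56 by 124 mm (x, y), 8 mm thick; origin under its centre, z up, y along its length. On its +y half is the well for the tongs, on its -y half a square platform with a black top, on a column.
- well (a point): Centre of the floor of the stand's well, 8 mm above the stand's underside. Inside, the well is 18 mm wide (stand's x) and 44 mm long (y); its rounded rim is 47 mm above this point. The tongs stand in it with the tips on this floor and the jaws closing along the stand's y.
- pad (a point): Point on the stand's base plate (8 mm above its underside) under the centre of the sprung platform, a flat black pad 46 by 46 mm. The platform's top is 16 to 38 mm above this point: its column is clamped at a height that changes and is not reported, so feel for it. It yields straight down 1 mm for each 7 N, up to 8 mm. Hold the spacer some 2 mm proud of the tips so that it alone presses.
- jig: Fixed aluminium jig, 42 mm deep (x, from 16 mm before the origin to 26 mm behind), 104 mm long (y), 62 mm tall; origin on its underside, x to its back, z up. Two open-topped pockets side by side along y, each 16 mm wide (x), 34 mm long (y), flat floor 10 mm above the underside, long rims rounded; a 7 mm window in front of each. Which pocket holds which spacer changes.
- pocket_left (a point): Centre of the mouth of the jig's +y pocket, at the height of the jig's top, 52 mm above the pocket floor.
- pocket_right (a point): Centre of the mouth of the jig's -y pocket, at the height of the jig's top, 52 mm above the pocket floor.
- brass_spacer_centre (a point): Centre of the brass spacer, a block 12 by 12 mm, 14 mm tall, z up. It stands square in its pocket, within 3 mm of the middle of its length, pushed against the front wall (2 mm forward of the pocket's centre line) by a sprung plunger 6 mm above the floor. A pull of 3 to 8 N draws it up past the plunger, and to press 15 N with it each jaw must squeeze it with 18 N or more; over 60 N crushes it.
- brass_spacer: The brass spacer; origin at the centre of its underside.
- black_spacer_centre (a point): Centre of the black spacer of the same size, in the other pocket; it stays there.
- solvent_bottle: Blue solvent bottle, 64 mm across and 109 mm tall, a bystander; origin under its centre.
- amber_vial: Amber screw-cap vial, 25 mm across and 51 mm tall, a bystander; origin under its centre.
- tape_roll: Roll of amber tape lying flat, 79 mm across and 19 mm tall, a bystander; origin under its centre.
Things that resemble listed ones, but are neither listed nor needed, are in the scene too. There is more than one size of the tongs; the job needs the largest.

How it is judged (in metres and radians):
On the way, in this order (a step that is already met when the one before it is completed fails the run):
1. the tongs' two jaws squeeze the brass spacer while it is down in its pocket (contact force between each of jaw_left, jaw_right and brass_spacer above 3 N and z of brass_spacer_centre in the frame of jig below 0.03 m), for 0.1 s.
2. the brass spacer is clear above the jig, held in both jaws (contact force between each of jaw_left, jaw_right and brass_spacer above 2 N and z of brass_spacer_centre in the frame of jig above 0.07 m), for 0.1 s.
3. the brass spacer, upright on the platform and still in both jaws, is pressed down with 10 to 20 N, the tongs themselves clear of the platform (horizontal distance between brass_spacer_centre and pad below 0.018 m and angle between brass_spacer_centre's own z axis and vertical below 0.15 rad and contact force between brass_spacer and stand between 10 and 20 N and contact force between tongs and stand below 1 N and contact force between each of jaw_left, jaw_right and brass_spacer above 1 N), for 0.5 s.
At the end, for the whole second after the job is handed in: Brass spacer at rest upright (0.15 rad) on the platform, within 18 mm of its centre; tongs at rest in the well, tips on its floor (within 5 mm), grip within 18 mm of the well's centre, leaning under 0.2 rad; black spacer moved less than 6 mm (horizontal distance between brass_spacer_centre and pad below 0.018 m and angle between brass_spacer_centre's own z axis and vertical below 0.15 rad and z of brass_spacer_centre in the frame of stand between 0.027 and 0.057 m and contact force between brass_spacer and stand above 0.05 N and linear speed of each of brass_spacer, tongs below 0.02 m/s and horizontal distance between tongs_grip and well below 0.018 m and z of tongs_grip in the frame of stand between 0.105 and 0.117 m and angle between tongs_grip's own z axis and vertical below 0.2 rad and distance of black_spacer_centre from where it was at the start of the episode below 0.006 m); the robot touches nothing.
It fails at once if a jaw squeezes the brass spacer with more than 60 N (contact force between any of jaw_left, jaw_right and brass_spacer above 60 N).
It fails at once if the tongs or the brass spacer are pressed on the jig or the stand with more than 30 N (contact force between any of tongs, brass_spacer and jig above 30 N or contact force between any of tongs, brass_spacer and stand above 30 N).
It fails at once if the gripper's fingers touch the brass spacer (contact force between the fingers and brass_spacer above 0.5 N).
It fails at once if the black spacer is moved more than 6 mm (distance of black_spacer_centre from where it was at the start of the episode above 0.006 m).
It fails at once if a bystander (bottle, amber vial, tape roll) is moved more than 20 mm (distance of any of solvent_bottle, amber_vial, tape_roll from where it was at the start of the episode above 0.02 m).
It also fails if it takes over 58 s, if anything falls off the work surface, if the arm or the gripper's body presses on something with over 40 N, if the wrist force passes 120 N, or if a joint passes its speed limit or range.

### The arm

A 6-joint arm with a two-finger parallel gripper is mounted at the origin on the work surface; the furniture and walls round the work are solid. World frame = base frame: x ahead of the robot, y to its left, z up, the work surface at z = 0. Lengths are in mm, angles in rad, forces in N, time in s.
With the tool pointing down it reaches from about 400 to 925 mm from the base axis. Payload 12.5 kg.
Tool frame: the origin (TCP) lies at the very end of the fingers, on their centre line; the grasp point (between the pads) lies 19 mm behind it; y points along the fingers, z is the direction in which the jaws open and shut, and the axes are right-handed (so a half turn about y gives the same grasp; the last joint's range is limited). The gripper opens to 95 mm and grips with 3 to 60 N. Pads are 20 mm wide; open, the fingers measure 119 mm over their backs; the gripper's body (75 mm by 180 mm) begins 59 mm behind the grasp point.
Start: joints at [1.068, 0.491, 1.559, -0, 1.092, -0.106], TCP at [241.53, 576.466, 188.461] pointing down, gripper open.
Joint ranges: [-3.1, 3.1], [-0.84, 2.19], [0.05, 2.79], [-1.13, 4.28], [0.06, 2.93], [-2.69, 2.69]. Speed limits (rad/s): [2.22, 2.22, 2.79, 3.14, 3.14, 3.14].

### API

Orientations are given as [roll, pitch, yaw] about the fixed x, y, z axes, in that order (R = Rz(yaw) Ry(pitch) Rx(roll)).
In Python, from cell import * gives the robot as it stands. The module is installed in compiled form; this text tells all that it offers.
- The arm moves only by the shell command python3 -m jog 'ROWS'. ROWS is a JSON object of lists of equal length, an entry for each row: "dp": the shift along the tool's x, y, z in m, a list of three; "rot": the turn, a rotation vector about the tool's x, y, z in rad, a list of three; "claw": the finger opening in m, from 0 to 0.0951. In form: {"dp": [[x, y, z], ...], "rot": [[wx, wy, wz], ...], "claw": [claw, ...]}. A call has 1 to 12 rows; each row is the pose to reach, as a shift and turn from the pose commanded when the call began, along the tool's axes at that moment; what a row does not reach only later rows make up. A row lasts 1/10 s, in which the tool goes at most 50 mm and 8.59 degrees, less where a joint would pass 70% of its speed; a pose out of reach is approached as far as the arm can. A call with a gripper value outside its range is refused whole. The fingers move at their own pace and stop on an object; the grip force is fixed at half the most. Time passes only in rows, so rows that repeat a pose let the fingers close. It gives the time, the measured TCP pose, the force and the opening at its end, in the units of the state.
- state(): the state, without advancing time (a new reading comes with each control period).
- read_camera(name): name is "side" or "top" or "wrist"; returns the picture (400x640x3 uint8, red, green, blue); there is no depth.
- camera_info(name): a dict with "fx", "fy", "cx", "cy" (pixels), "dist" ([k1, k2, p1, p2, k3] as OpenCV has them; the pictures are not rectified), "eye" and "rotation" of the camera in the world. Camera axes: x right, y down, z forward; pixel columns grow to the right and rows downward; lengths in mm; the calibration is good to about 2 mm. A picture is of the moment at which its call begins: read the wrist's pose just before it. camera_info takes no time and is no camera call; for the wrist camera it gives the pose at the moment of the call.
- job_done(): hands the job in, once; it reports no verdict.
The state is a dict: "t": time; "joints": joint angles; "qvel": joint speeds; "tau": joint torques, N m; "eef_pos": TCP position; "tcp_rot": TCP orientation; "ft_force": force on the tool from outside, world axes, zero at the start; "moment": the same for the moment, N m; "opening": opening from 0.0 (shut) to 1.0 (fully open).
Only numpy, scipy, OpenCV 4.12 (cv2) and the standard library are available. Lean on these libraries where they do the work, as an engineer would, in place of code of your own. Each camera call takes 0.05 s, during which the arm holds its last target. There are 200 camera calls.

## Working session

There is one attempt and no reset: what is moved stays moved. The work goes in short steps, Python scripts to look and compute and a shell command to move; the robot and the scene stay as the last step left them, time stands still between calls to the robot, and variables do not carry over. Pictures are saved under pics/ and viewed, on a budget of 10 in all, crops included, one or two more only if the job needs it, and the job is handed in when it is done.

```bash
mkdir -p pics
cat > h.py <<'E'
from cell import *
import numpy as np, cv2, json
from scipy.spatial.transform import Rotation as Ro
def ray(ci,px):
    K=np.array([[ci['fx'],0,ci['cx']],[0,ci['fy'],ci['cy']],[0,0,1]])
    u=cv2.undistortPoints(np.array([[px]],float),K,np.array(ci['dist']))[0,0]
    d=np.array(ci['rotation'])@np.array([u[0],u[1],1]); return np.array(ci['eye']),d/np.linalg.norm(d)
def atz(ci,px,z):
    e,d=ray(ci,px); return e+d*(z-e[2])/d[2]
def proj(ci,P):
    K=np.array([[ci['fx'],0,ci['cx']],[0,ci['fy'],ci['cy']],[0,0,1]])
    R=np.array(ci['rotation']).T; t=-R@np.array(ci['eye'])
    return cv2.projectPoints(np.array(P,float).reshape(-1,1,3),cv2.Rodrigues(R)[0],t,K,np.array(ci['dist']))[0][:,0]
def tri(rs):
    A=0;b=0
    for e,d in rs:
        M=np.eye(3)-np.outer(d,d);A=A+M;b=b+M@e
    return np.linalg.solve(A,b)
def R(): return Ro.from_euler('xyz',state()['tcp_rot']).as_matrix()
def info():
    s=state(); print(s['t'],np.round(s['eef_pos'],2),np.round(s['tcp_rot'],4),np.round(s['ft_force'],2),s['opening'])
E
python3 - <<'E'
from h import *
for n in ['side','top','wrist']:
    ci=camera_info(n); print(n,ci)
    cv2.imwrite(f'pics/{n}0.png',read_camera(n)[:,:,::-1])
a=[cv2.imread(f'pics/{n}0.png') for n in ['side','top']]
cv2.imwrite('pics/a.png',a[1]);info();print(R())
E
```

```text
side {'fx': 439.6988928463436, 'fy': 439.6988928463436, 'cx': 322.55226522474055, 'cy': 193.37530859253462, 'dist': array([-0.11265025,  0.        ,  0.        ,  0.        ,  0.        ]), 'eye': array([-217.90915111,  592.51404349,  444.51145965]), 'rotation': array([-2.00578082,  0.01127666, -1.84817692])}
top {'fx': 401.4288917863037, 'fy': 401.4288917863037, 'cx': 321.4446043975099, 'cy': 198.25176361740046, 'dist': array([-0.03765198,  0.        ,  0.        ,  0.        ,  0.        ]), 'eye': array([436.52885027, 360.42896911, 929.04266487]), 'rotation': array([-3.04013158,  0.01922957, -1.5557606 ])}
wrist {'fx': 350.066992564287, 'fy': 350.066992564287, 'cx': 320.8712183224822, 'cy': 195.7295092339796, 'dist': array([-0.02946347,  0.        ,  0.        ,  0.        ,  0.        ]), 'eye': array([174.50470176, 605.043226  , 383.46195601]), 'rotation': array([2.88274272e+00, 1.88803000e-03, 1.17376795e+00])}
0.15 [241.44 576.29 188.02] [-1.5716e+00  1.0000e-04 -3.9680e-01] [ 0.12 -1.04  1.46] 0.9981948524180251
[[ 9.22318907e-01 -3.57067563e-04  3.86429433e-01]
 [-3.86429592e-01 -6.87099100e-04  9.22318653e-01]
 [-6.38147582e-05 -9.99999700e-01 -7.71705964e-04]]
```

View pics/top0.png

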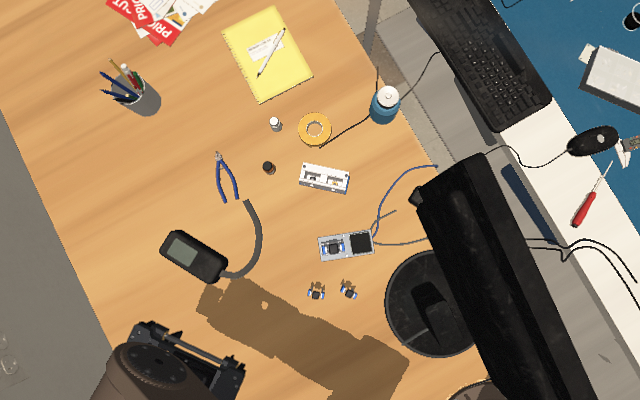

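View pics/side0.png

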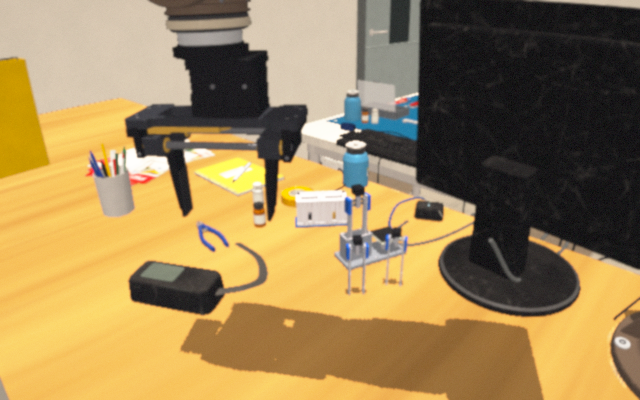

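Top view: the tongs' dark head is at about (333,246) in the stand, with the platform at (359,243) and the jig at (325,178). There are two smaller tongs at (316,291) and (348,290). The side view shows the pair in the stand is the tallest, so that's the pair I want. I'll confirm this in an enlarged crop.

```bash
sed -i "s/np.array(ci\['rotation'\])/Ro.from_euler('xyz',ci['rotation']).as_matrix()/g" h.py
python3 - <<'E'
from h import *
a=cv2.imread('pics/top0.png')[155:305,285:385]
a=cv2.resize(a,None,fx=4,fy=4,interpolation=cv2.INTER_CUBIC)
b=cv2.imread('pics/side0.png')[140:300,280:420]
b=cv2.resize(b,(400,457),interpolation=cv2.INTER_CUBIC)
c=np.zeros((600,800,3),np.uint8);c[:,:400]=a;c[:457,400:]=b
cv2.imwrite('pics/b.png',c)
ci=camera_info('top')
for n,p,z in [('head',(333,246),146),('plat',(359,243),35),('jig',(325,178),62),('bottle',(386,97),109),('tape',(314,129),19),('bt',(373,245),35)]: print(n,atz(ci,p,z))
e=camera_info('side');print(proj(e,[atz(ci,(333,246),146)]))
E
```

```text
head [423.33668938 352.89491576 146.        ]
plat [428.91446331 294.42296224  35.        ]
jig [569.0833059  371.33697309  62.        ]
bottle [736.13503793 244.55183949 109.        ]
tape [690.41321711 399.05262378  19.        ]
bt [424.95914397 263.48508448  35.        ]
[[356.92201019 183.10099601]]
```

View pics/b.png

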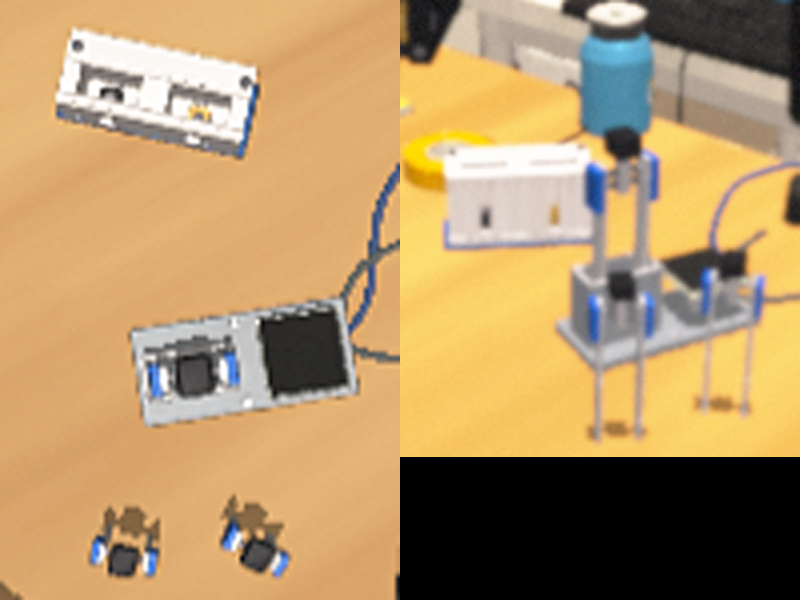

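The crop confirms it. The largest tongs are in the stand, with the head at crop (195,374), i.e. px (333.7,248.5). The brass spacer is in the jig's right (-y) pocket at crop (200,112), and the black one is on the left. The jig's front, with the windows, faces the robot.

Run:
```python
from h import *
ci=camera_info('top')
f=lambda x,y,z: atz(ci,(285+x/4,155+y/4),z)
c=[f(*p,8) for p in [(133,330),(350,297),(357,392),(145,424)]]
print('stand',np.round(np.mean(c,0)),[np.round(x) for x in c]); d=(c[0]+c[3]-c[1]-c[2])/2; print('y yaw',np.arctan2(d[1],d[0]),np.linalg.norm(d))
j=[f(*p,62) for p in [(73,28),(258,67),(245,135),(58,98)]]
print('jig',[np.round(x) for x in j]); d=(j[0]+j[3]-j[1]-j[2])/2; print(np.arctan2(d[1],d[0]),np.linalg.norm(d))
print('head',f(195,374,146),'brass',f(200,112,24))
for p in [(415,195),(430,200)]: print('mon',[np.round(atz(ci,p,z)) for z in (100,250,400)])
s=camera_info('side')
for z in (350,400,450):print('montop',z,atz(s,(420,0),z))
for p in (418,172),(540,245): print(p,[np.round(atz(s,p,z)) for z in (100,150,200)])
print('tool z yaw now',np.arctan2(R()[1,2],R()[0,2]))
```

```text
stand [423. 321.   8.] [array([440., 385.,   8.]), array([460., 262.,   8.]), array([407., 258.,   8.]), array([387., 378.,   8.])]
y yaw 1.7350965669802885 123.59817413889999
jig [array([604., 420.,  62.]), array([584., 318.,  62.]), array([546., 325.,  62.]), array([565., 427.,  62.])]
1.3791378775287821 103.76536619830841
head [418.54573785 351.38354833 146.        ] brass [563.68030612 348.91229712  24.        ]
mon [array([530., 184., 100.]), array([513., 216., 250.]), array([496., 248., 400.])]
mon [array([520., 153., 100.]), array([505., 190., 250.]), array([490., 228., 400.])]
montop 350 [ 6876.83973839 -3121.48618488   350.        ]
montop 400 [ 3123.45950518 -1156.64496775   400.        ]
montop 450 [-629.92072803  808.19624938  450.        ]
(418, 172) [array([539., 175., 100.]), array([429., 236., 150.]), array([319., 296., 200.])]
(540, 245) [array([222., 131., 100.]), array([158., 198., 150.]), array([ 94., 265., 200.])]
tool z yaw now 1.1740390570990376
```

```bash
python3 -m jog '{"dp":[[0.03,-0.04,-0.015],[0.08,-0.042,-0.04],[0.12,-0.042,-0.065],[0.16,-0.042,-0.09],[0.2,-0.042,-0.112],[0.235,-0.042,-0.13],[0.251,-0.042,-0.139],[0.251,-0.042,-0.139],[0.251,-0.042,-0.139]],"rot":[[0,-0.1,0],[0,-0.2,0],[0,-0.3,0],[0,-0.4,0],[0,-0.5,0],[0,-0.561,0],[0,-0.561,0],[0,-0.561,0],[0,-0.561,0]],"claw":[0.08,0.07,0.07,0.07,0.07,0.07,0.07,0.07,0.07]}'
python3 - <<'E'
from h import *
info(); ci=camera_info('wrist'); cv2.imwrite('pics/w1.png',read_camera('wrist')[:,:,::-1]); print(ci)
json.dump({k:np.array(v).tolist() for k,v in ci.items()},open('w1.json','w'))
E
```

```text
t: 1.05
eef_pos: [419.2, 351.3, 230.3]
tcp_rot: [-1.571, 0.0, 0.163]
ft_force: [-0.2, -0.4, -0.7]
opening: 0.735
1.05 [419.17 351.3  230.32] [-1.5706e+00  4.0000e-04  1.6310e-01] [-0.2  -0.36 -0.7 ] 0.7354325149267205
{'fx': 350.066992564287, 'fy': 350.066992564287, 'cx': 320.8712183224822, 'cy': 195.7295092339796, 'dist': array([-0.02946347,  0.        ,  0.        ,  0.        ,  0.        ]), 'eye': array([347.61679107, 340.45553096, 425.88546566]), 'rotation': array([2.88340723e+00, 5.22373841e-04, 1.73366557e+00])}
```

View pics/w1.png

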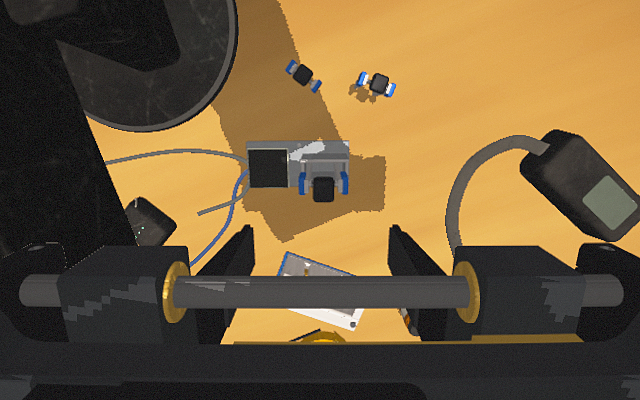

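The wrist view shows the tongs' head at (323,188), grips at about (302,183) and (344,183), the platform at (268,168) and the jig at (320,285), partly hidden by the gripper. I'll measure the stand and tongs in an enlarged crop.

Run:
```python
import cv2
a=cv2.imread('pics/w1.png')[130:215,238:362]
cv2.imwrite('pics/c.png',cv2.resize(a,None,fx=6,fy=6,interpolation=cv2.INTER_CUBIC))
```

```text
(no output)
```

View pics/c.png

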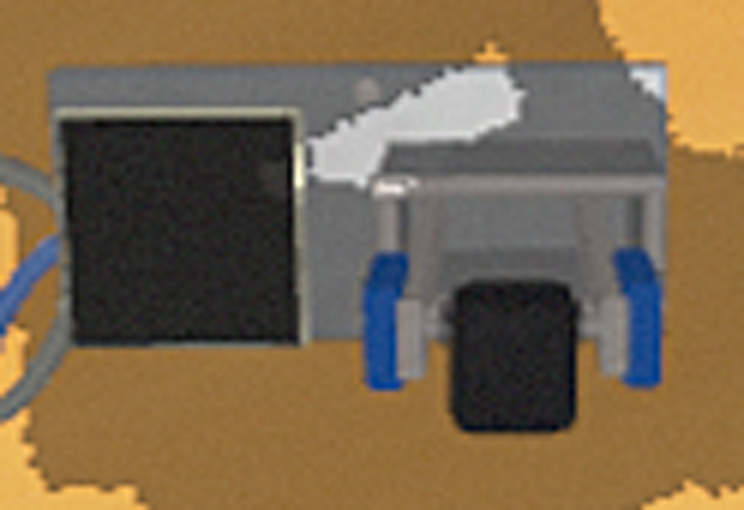

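```bash
cat > m.py <<'E'
from h import *
ci=json.load(open('w1.json'))
f=lambda x,y,z: atz(ci,(238+(x-2.5)/6,130+(y-2.5)/6),z)
c=[f(*p,8) for p in [(50,68),(665,62)]]; d=c[1]-c[0]; print('stand edge',c,np.arctan2(d[1],d[0]),np.linalg.norm(d))
print('stand -y/-x corner, x->', c)
h=f(515,432,146);psi=np.arctan2(d[1],d[0]);ux=np.array([np.sin(psi),-np.cos(psi),0]);uy=np.array([np.cos(psi),np.sin(psi),0])
print('head ctr',h-10*ux)
l,r=f(366,389,127),f(661,386,127);print('grips',(l+r)/2-8*ux,np.linalg.norm(r-l),np.arctan2(*(r-l)[[1,0]]))
sc=(c[0]+c[1])/2+28*ux; print('stand ctr',sc)
# platform for heights; size test
P=[(60,118),(298,112),(300,342),(76,345)]
for z in (24,35,46):
    q=[f(*p,z) for p in P]; print('plat',z,np.mean(q,0),[np.linalg.norm(q[i]-q[(i+1)%4]) for i in range(4)])
# rim of the well front edge
l,r=f(372,188,55),f(665,185,55);print('rim',l,r)
E
python3 m.py
```

```text
stand edge [array([404.53309712, 259.33653466,   8.        ]), array([383.70113259, 379.26485726,   8.        ])] 1.7427837031337805 121.72416894793514
stand -y/-x corner, x-> [array([404.53309712, 259.33653466,   8.        ]), array([383.70113259, 379.26485726,   8.        ])]
head ctr [415.34111992 353.48635749 146.        ]
grips [415.91019279 353.4934015  127.        ] 43.37409045999016 1.7443083467240044
stand ctr [421.70401943 324.09263672   8.        ]
plat 24 [429.44896122 291.49381241  24.        ] [np.float64(45.66998986182163), np.float64(45.18618819290532), np.float64(44.15739766274448), np.float64(44.69407397702465)]
plat 35 [427.20913433 292.83394274  35.        ] [np.float64(44.41995737394418), np.float64(43.949397831984015), np.float64(42.94876630929851), np.float64(43.47075326563591)]
plat 46 [424.96930744 294.17407308  46.        ] [np.float64(43.16992488606666), np.float64(42.71260747106259), np.float64(41.74013495585253), np.float64(42.24743255424711)]
rim [410.03271963 327.4709728   55.        ] [401.03777559 378.84550242  55.        ]
```

```bash
python3 -m jog '{"dp":[[-0.003,0.03,0.003],[-0.003,0.07,0.003],[-0.003,0.105,0.003],[-0.003,0.125,0.003],[-0.003,0.137,0.003],[-0.003,0.137,0.003],[-0.003,0.137,0.003],[-0.003,0.137,0.003],[-0.003,0.137,0.003],[-0.003,0.137,0.003],[-0.003,0.137,0.003]],"rot":[[0,-0.008,0],[0,-0.008,0],[0,-0.008,0],[0,-0.008,0],[0,-0.008,0],[0,-0.008,0],[0,-0.008,0],[0,-0.008,0],[0,-0.008,0],[0,-0.008,0],[0,-0.008,0]],"claw":[0.07,0.07,0.07,0.07,0.07,0.055,0.046,0.04,0.036,0.036,0.036]}'
python3 - <<'E'
from h import *
info(); print(state()['opening']*95.1)
ci=camera_info('wrist'); cv2.imwrite('pics/w2.png',read_camera('wrist')[:,:,::-1])
json.dump({k:np.array(v).tolist() for k,v in ci.items()},open('w2.json','w'))
print(proj(ci,[[415.7,353.5,146]]), R().round(4).tolist())
E
```

```text
t: 2.2
eef_pos: [416.4, 354.1, 94.3]
tcp_rot: [-1.57, -0.002, 0.172]
ft_force: [0.1, 0.9, 6.6]
opening: 0.381
2.2 [416.38 354.08  94.33] [-1.5699 -0.0018  0.1721] [0.14 0.87 6.59] 0.3805594949840691
36.19120797298497
[[318.11452602 268.14321245]] [[0.9852, 0.0016, -0.1712], [0.1712, 0.0012, 0.9852], [0.0018, -1.0, 0.0009]]
```

```bash
python3 -m jog '{"dp":[[0,-0.005,0],[0,-0.012,0],[0,-0.03,0],[0,-0.05,0],[0,-0.07,0],[0,-0.09,0],[0,-0.09,0],[0,-0.09,0]],"rot":[[0,0,0],[0,0,0],[0,0,0],[0,0,0],[0,0,0],[0,0,0],[0,0,0],[0,0,0]],"claw":[0.036,0.036,0.036,0.036,0.036,0.036,0.036,0.036]}'
python3 - <<'E'
from h import *
info(); print(state()['opening']*95.1,R().round(4).tolist())
ci=camera_info('wrist'); cv2.imwrite('pics/w3.png',read_camera('wrist')[:,:,::-1]);cv2.imwrite('pics/s3.png',read_camera('side')[:,:,::-1])
json.dump({k:np.array(v).tolist() for k,v in ci.items()},open('w3.json','w'))
c=np.zeros((400+200,640,3),np.uint8)
c[:400]=cv2.imread('pics/w3.png')
s=cv2.imread('pics/s3.png')[120:300,270:450]
c=np.hstack([cv2.imread('pics/w3.png')[100:400,160:480],cv2.resize(s,(300,300))]);cv2.imwrite('pics/d.png',c)
E
```

```text
t: 3.05
eef_pos: [415.7, 353.6, 183.2]
tcp_rot: [-1.571, -0.0, 0.172]
ft_force: [-0.9, -0.4, -1.7]
opening: 0.38
3.05 [415.67 353.57 183.25] [-1.5707e+00 -2.0000e-04  1.7210e-01] [-0.89 -0.36 -1.75] 0.3795785500559764
36.09792011032335 [[0.9852, 0.0002, -0.1713], [0.1713, 0.0001, 0.9852], [0.0002, -1.0, 0.0001]]
```

View pics/d.png

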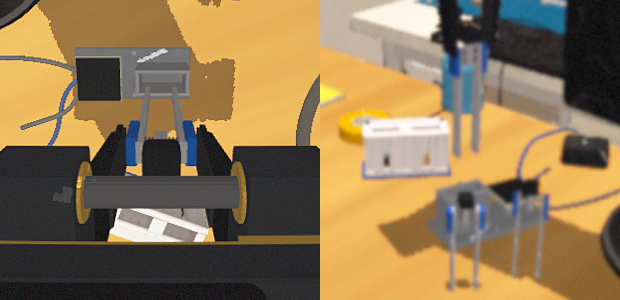

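Tongs are lifted and hanging straight between the fingers, and the well is empty. Next I move over the brass pocket.

```bash
python3 -m jog '{"dp":[[0.015,0,-0.003],[0.045,0,-0.009],[0.075,0.002,-0.015],[0.105,0.004,-0.021],[0.13,0.006,-0.026],[0.146,0.008,-0.029],[0.146,0.008,-0.029],[0.146,0.008,-0.029],[0.146,0.008,-0.029]],"rot":[[0,0.04,0],[0,0.11,0],[0,0.19,0],[0,0.26,0],[0,0.32,0],[0,0.364,0],[0,0.364,0],[0,0.364,0],[0,0.364,0]],"claw":[0.036,0.036,0.036,0.036,0.036,0.036,0.036,0.036,0.036]}'
python3 - <<'E'
from h import *
info(); print(state()['opening']*95.1,R().round(4).tolist())
ci=camera_info('wrist'); cv2.imwrite('pics/w4.png',read_camera('wrist')[:,:,::-1])
cv2.imwrite('pics/s4.png',read_camera('side')[:,:,::-1]);cv2.imwrite('pics/t4.png',read_camera('top')[:,:,::-1])
json.dump({k:np.array(v).tolist() for k,v in ci.items()},open('w4.json','w'))
p=np.array(state()['eef_pos']);Rm=R()
print('pred tip',proj(ci,[p+Rm@[0,86.3,0],p+Rm@[0,86.3,9],p+Rm@[0,86.3,-9]]))
a=cv2.imread('pics/w4.png')[60:210,230:410]
cv2.imwrite('pics/e.png',cv2.resize(a,None,fx=4,fy=4,interpolation=cv2.INTER_CUBIC))
E
```

```text
t: 4.05
eef_pos: [564.1, 350.1, 175.2]
tcp_rot: [-1.571, 0.001, -0.191]
ft_force: [0.0, -1.2, -2.2]
opening: 0.378
4.05 [564.08 350.15 175.21] [-1.5711e+00  6.0000e-04 -1.9110e-01] [ 0.04 -1.19 -2.2 ] 0.37816307019928336
35.96330797595184 [[0.9818, -0.0007, 0.19], [-0.19, -0.0002, 0.9818], [-0.0006, -1.0, -0.0003]]
pred tip [[320.7008953  193.87241112]
 [331.54545402 193.87312515]
 [309.85735406 193.87180216]]
```

View pics/e.png

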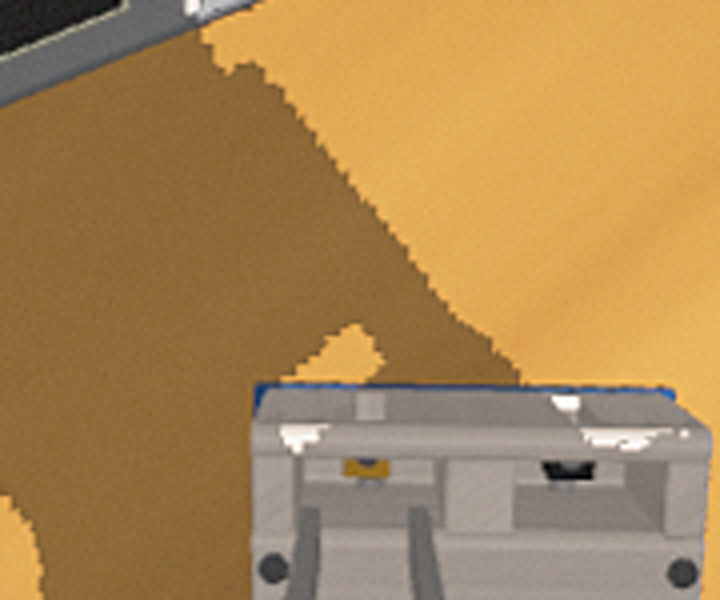

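Run:
```python
from h import *
ci=json.load(open('w4.json'))
f=lambda x,y,z: atz(ci,(230+(x-1.5)/4,60+(y-1.5)/4),z)
p=np.array([564.08,350.15,0]);ux=np.array([.9818,-.19,0]);uy=np.array([.19,.9818,0])
def rel(q): d=q-p; return np.round([d@ux,d@uy,q[2]],1)
for n,x,y,z in [('front top edge',480,424,62),('edge L',253,426,62),('edge R',708,430,62),('front inner',370,457,62),('front inner',370,459,58),('back inner',370,532,62),('back inner',370,530,60),('bottom front edge',465,388,0),('brass far',366,478,24),('brass near',366,457,24),('tip',310,508,89),('pocketL',297,460,62),('pocketR',440,460,62),('back rim L',300,528,62),('tipR',432,508,89),('L tip out',297,508,89),('dot',274,568,62),('dot',683,572,62),('win',370,405,40),('black',570,470,24)]: print(n,rel(f(x,y,z)))
```

```text
front top edge [-18.9  26.1  62. ]
edge L [-18.4 -24.6  62. ]
edge R [-17.6  77.1  62. ]
front inner [-11.4   1.5  62. ]
front inner [-10.1   1.5  58. ]
back inner [ 6.   1.5 62. ]
back inner [ 6.   1.5 60. ]
bottom front edge [-17.8  26.9   0. ]
brass far [ 1.6  0.6 24. ]
brass near [-3.8  0.6 24. ]
tip [ -6.  -10.9  89. ]
pocketL [-10.7 -14.9  62. ]
pocketR [-10.7  17.2  62. ]
back rim L [  5.  -14.4  62. ]
tipR [-6.  14.3 89. ]
L tip out [ -6.  -13.6  89. ]
dot [ 14.5 -20.5  62. ]
dot [15.4 73.4 62. ]
win [-19.6   1.6  40. ]
black [-0.5 52.2 24. ]
```

```bash
python3 -m jog '{"dp":[[-0.0025,0,0.0003],[-0.0025,0.01,0.0003],[-0.0025,0.018,0.0003],[-0.0025,0.024,0.0003],[-0.0025,0.028,0.0003],[-0.0025,0.032,0.0003],[-0.0025,0.037,0.0003],[-0.0025,0.042,0.0003],[-0.0025,0.042,0.0003]],"rot":[[0,0.008,0],[0,0.008,0],[0,0.008,0],[0,0.008,0],[0,0.008,0],[0,0.008,0],[0,0.008,0],[0,0.008,0],[0,0.008,0]],"claw":[0.036,0.036,0.036,0.036,0.036,0.036,0.036,0.036,0.036]}'
```

```text
t: 5.1
eef_pos: [562.0, 350.8, 132.7]
tcp_rot: [-1.571, 0.001, -0.2]
ft_force: [0.1, 0.4, -1.5]
opening: 0.383
```

```bash
python3 -m jog '{"dp":[[0,0.006,0],[0,0.012,0],[0,0.018,0],[0,0.023,0],[0,0.027,0],[0,0.030,0],[0,0.030,0]],"rot":[[0,0,0],[0,0,0],[0,0,0],[0,0,0],[0,0,0],[0,0,0],[0,0,0]],"claw":[0.036,0.036,0.036,0.036,0.036,0.036,0.036]}'
```

```text
t: 5.8
eef_pos: [562.1, 350.9, 103.0]
tcp_rot: [-1.571, 0.0, -0.2]
ft_force: [0.5, 1.0, -2.2]
opening: 0.381
```

Now feeling for the pocket floor.

```bash
python3 -m jog '{"dp":[[0,0.002,0],[0,0.004,0],[0,0.004,0]],"rot":[[0,0,0],[0,0,0],[0,0,0]],"claw":[0.036,0.036,0.036]}'
python3 -m jog '{"dp":[[0,0.001,0],[0,0.0015,0],[0,0.0015,0]],"rot":[[0,0,0],[0,0,0],[0,0,0]],"claw":[0.036,0.036,0.036]}'
```

```text
t: 6.1
eef_pos: [562.2, 350.9, 99.3]
tcp_rot: [-1.571, 0.0, -0.2]
ft_force: [-0.4, 0.4, -2.1]
opening: 0.378
t: 6.4
eef_pos: [562.3, 351.0, 97.9]
tcp_rot: [-1.571, -0.0, -0.2]
ft_force: [-0.3, 0.2, -2.0]
opening: 0.379
```

```bash
python3 -m jog '{"dp":[[0,0.0007,0],[0,0.001,0],[0,0.001,0]],"rot":[[0,0,0],[0,0,0],[0,0,0]],"claw":[0.036,0.036,0.036]}'
python3 -m jog '{"dp":[[0,0.0007,0],[0,0.001,0],[0,0.001,0]],"rot":[[0,0,0],[0,0,0],[0,0,0]],"claw":[0.036,0.036,0.036]}'
```

```text
t: 6.7
eef_pos: [562.3, 350.9, 96.9]
tcp_rot: [-1.571, -0.0, -0.2]
ft_force: [-0.3, -0.0, -2.0]
opening: 0.38
t: 7.0
eef_pos: [562.5, 351.0, 96.5]
tcp_rot: [-1.57, -0.001, -0.2]
ft_force: [-0.6, -0.8, 4.3]
opening: 0.38
```

```bash
python3 -m jog '{"dp":[[0,-0.002,0],[0,-0.0032,0],[0,-0.0032,0],[0,-0.0032,0],[0,-0.0032,0],[0,-0.0032,0],[0,-0.0032,0],[0,-0.0032,0],[0,-0.0032,0],[0,-0.0032,0],[0,-0.0032,0],[0,-0.0032,0]],"rot":[[0,0,0],[0,0,0],[0,0,0],[0,0,0],[0,0,0],[0,0,0],[0,0,0],[0,0,0],[0,0,0],[0,0,0],[0,0,0],[0,0,0]],"claw":[0.036,0.036,0.036,0.034,0.032,0.031,0.03,0.029,0.028,0.026,0.024,0.022]}'
```

```text
t: 8.2
eef_pos: [562.3, 351.0, 99.1]
tcp_rot: [-1.571, 0.0, -0.2]
ft_force: [-0.6, 0.1, -2.2]
opening: 0.301
```

```bash
python3 -m jog '{"dp":[[0,0,0],[0,0,0],[0,0,0],[0,0,0]],"rot":[[0,0,0],[0,0,0],[0,0,0],[0,0,0]],"claw":[0.015,0.01,0.01,0.01]}'
python3 -m jog '{"dp":[[0,-0.002,0],[0,-0.004,0],[0,-0.006,0]],"rot":[[0,0,0],[0,0,0],[0,0,0]],"claw":[0.01,0.01,0.01]}'
```

```text
t: 8.6
eef_pos: [562.3, 351.0, 99.1]
tcp_rot: [-1.571, -0.0, -0.2]
ft_force: [0.2, 0.9, -2.1]
opening: 0.3
t: 8.9
eef_pos: [562.1, 350.8, 105.0]
tcp_rot: [-1.571, 0.0, -0.2]
ft_force: [-0.1, -0.1, -3.5]
opening: 0.301
```

```bash
python3 -m jog '{"dp":[[0,-0.006,0],[0,-0.014,0],[0,-0.024,0],[0,-0.036,0],[0,-0.05,0],[0,-0.064,0],[0,-0.076,0],[0,-0.085,0],[0,-0.085,0],[0,-0.085,0]],"rot":[[0,0,0],[0,0,0],[0,0,0],[0,0,0],[0,0,0],[0,0,0],[0,0,0],[0,0,0],[0,0,0],[0,0,0]],"claw":[0.01,0.01,0.01,0.01,0.01,0.01,0.01,0.01,0.01,0.01]}'
python3 - <<'E'
from h import *
info(); p=np.array(state()['eef_pos']);Rm=R()
ci=camera_info('wrist');a=read_camera('wrist')[:,:,::-1];cs=camera_info('side');b=read_camera('side')[:,:,::-1]
cv2.imwrite('pics/w5.png',a);cv2.imwrite('pics/s5.png',b)
u=proj(ci,[p+Rm@[0,88,0]])[0];v=proj(cs,[p+Rm@[0,88,0]])[0];print(u,v)
def crop(im,c,w):
    x,y=int(c[0]),int(c[1]); return cv2.resize(im[y-w:y+w,x-w:x+w],(400,400),interpolation=cv2.INTER_CUBIC)
cv2.imwrite('pics/f.png',np.hstack([crop(a,u,40),crop(b,v,25)]))
E
```

```text
t: 9.9
eef_pos: [562.1, 350.9, 190.0]
tcp_rot: [-1.571, 0.0, -0.2]
ft_force: [-0.5, 0.5, -1.7]
opening: 0.3
9.9 [562.13 350.89 189.97] [-1.5709e+00  2.0000e-04 -1.9980e-01] [-0.53  0.46 -1.72] 0.2996586111282575
[320.36826775 193.07155322] [333.81087973 176.68564435]
```

View pics/f.png

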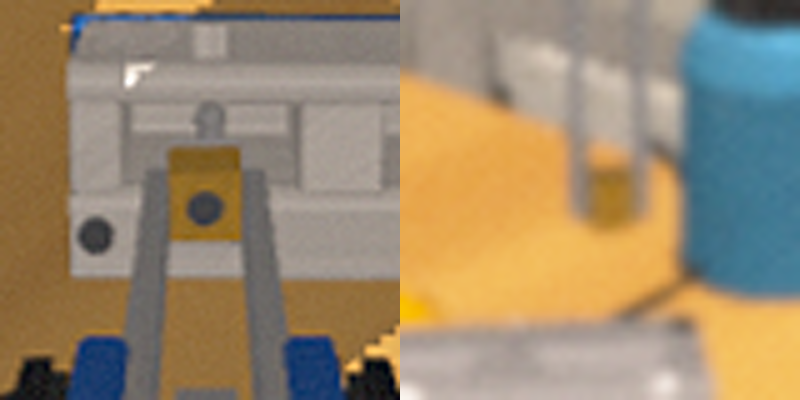

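The spacer is held squarely, with its bottom slightly proud of the tips. I'll move toward the pad, stop over the middle of the stand, and check clearance from the monitor.

```bash
python3 -m jog '{"dp":[[-0.012,0,-0.005],[-0.035,0,-0.014],[-0.06,0,-0.024],[-0.085,0,-0.034],[-0.108,0,-0.043],[-0.125,0,-0.05],[-0.132,0,-0.053],[-0.132,0,-0.053]],"rot":[[0,-0.04,0],[0,-0.1,0],[0,-0.17,0],[0,-0.24,0],[0,-0.31,0],[0,-0.35,0],[0,-0.371,0],[0,-0.371,0]],"claw":[0.01,0.01,0.01,0.01,0.01,0.01,0.01,0.01]}'
python3 - <<'E'
from h import *
info();print(np.round(state()['joints'],3),np.round(state()['tau'],1))
a=read_camera('top')[:,:,::-1];ci=camera_info('wrist');b=read_camera('wrist')[:,:,::-1]
cv2.imwrite('pics/t6.png',a);cv2.imwrite('pics/w6.png',b)
json.dump({k:np.array(v).tolist() for k,v in ci.items()},open('w6.json','w'))
c=np.vstack([cv2.resize(a[100:400,240:640],(640,480))[:400],np.zeros((200,640,3),np.uint8)])
c[400:,:]=cv2.resize(b[130:230,160:480],(640,200));cv2.imwrite('pics/g.png',c)
E
```

```text
t: 10.8
eef_pos: [422.0, 325.2, 190.2]
tcp_rot: [-1.571, 0.0, 0.172]
ft_force: [-0.4, -0.5, -2.3]
opening: 0.3
10.8 [422.01 325.22 190.17] [-1.5708e+00  1.0000e-04  1.7160e-01] [-0.44 -0.47 -2.34] 0.29952164546001464
[ 0.533  0.358  1.782  0.     1.001 -1.21 ] [  0.6 -52.6 -23.7   0.    0.1  -0.3]
```

View pics/g.png

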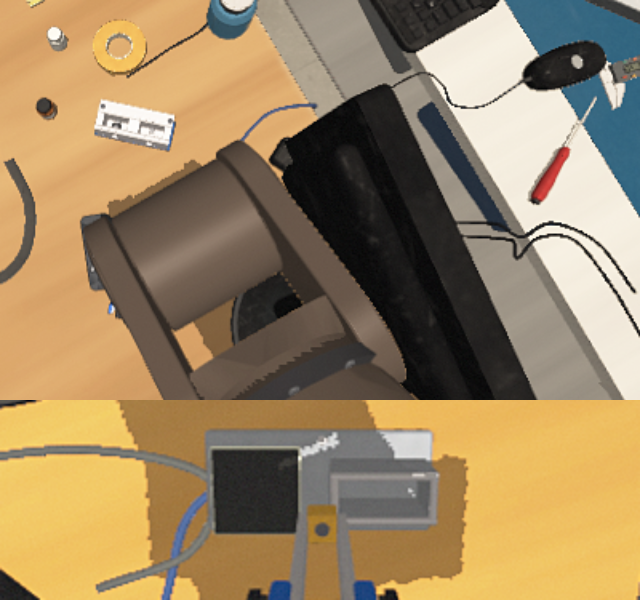

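Run:
```python
from h import *
ci=json.load(open('w6.json'))
f=lambda x,y,z: atz(ci,(160+(x-.5)/2,130+(y-400-.5)/2),z)
for z in (24,30,36,46):
    q=[f(*p,z) for p in [(212,451),(298,449),(300,530),(215,533)]]
    print(z,np.mean(q,0).round(1),[round(np.linalg.norm(q[i]-q[(i+1)%4]),1) for i in range(4)])
q=[f(*p,55) for p in [(331,474),(437,474),(437,528),(334,525)]];print('well outer',np.mean(q,0).round(1))
```

```text
24 [429.7 292.   24. ] [np.float64(44.7), np.float64(43.4), np.float64(45.5), np.float64(44.1)]
30 [428.4 292.4  30. ] [np.float64(43.9), np.float64(42.7), np.float64(44.8), np.float64(43.3)]
36 [427.1 292.8  36. ] [np.float64(43.2), np.float64(42.0), np.float64(44.0), np.float64(42.6)]
46 [424.9 293.4  46. ] [np.float64(42.0), np.float64(40.8), np.float64(42.8), np.float64(41.4)]
well outer [416.9 355.8  55. ]
```

```bash
python3 -m jog '{"dp":[[0.001,0,-0.01],[0.002,0,-0.022],[0.003,0.005,-0.031],[0.003,0.015,-0.0335],[0.003,0.028,-0.0335],[0.003,0.04,-0.0335],[0.003,0.048,-0.0335],[0.003,0.052,-0.0335],[0.003,0.052,-0.0335]],"rot":[[0,0,0],[0,0,0],[0,0,0],[0,0,0],[0,0,0],[0,0,0],[0,0,0],[0,0,0],[0,0,0]],"claw":[0.01,0.01,0.01,0.01,0.01,0.01,0.01,0.01,0.01]}'
python3 -m jog '{"dp":[[0,0.002,0],[0,0.004,0],[0,0.005,0],[0,0.005,0]],"rot":[[0,0,0],[0,0,0],[0,0,0],[0,0,0]],"claw":[0.01,0.01,0.01,0.01]}'
```

```text
t: 11.8
eef_pos: [430.9, 292.7, 137.6]
tcp_rot: [-1.571, 0.001, 0.171]
ft_force: [0.3, 0.1, -1.7]
opening: 0.301
t: 12.2
eef_pos: [431.0, 292.7, 133.2]
tcp_rot: [-1.571, -0.0, 0.171]
ft_force: [0.6, 0.6, -3.0]
opening: 0.298
```

```bash
for i in 1 2; do python3 -m jog '{"dp":[[0,0.0015,0],[0,0.0025,0],[0,0.0025,0]],"rot":[[0,0,0],[0,0,0],[0,0,0]],"claw":[0.01,0.01,0.01]}'|grep -E "eef|ft_"; done
```

```text
eef_pos: [431.0, 292.7, 130.5]
ft_force: [-0.2, 0.3, -2.0]
eef_pos: [431.0, 292.6, 128.0]
ft_force: [-0.0, -0.3, -1.8]
```

```bash
python3 -m jog '{"dp":[[0,0.0015,0],[0,0.0025,0],[0,0.0025,0]],"rot":[[0,0,0],[0,0,0],[0,0,0]],"claw":[0.01,0.01,0.01]}'|grep -E "eef|ft_"
```

```text
eef_pos: [431.3, 292.8, 125.9]
ft_force: [-0.3, -0.7, 3.5]
```

```bash
python3 -m jog '{"dp":[[0,0.0008,0],[0,0.0014,0],[0,0.0014,0]],"rot":[[0,0,0],[0,0,0],[0,0,0]],"claw":[0.01,0.01,0.01]}'|grep -E "eef|ft_"
```

```text
eef_pos: [431.6, 293.0, 124.9]
ft_force: [-1.0, -0.8, 9.0]
```

```bash
python3 -m jog '{"dp":[[0,0.0006,0],[0,0.001,0],[0,0.001,0],[0,0.001,0]],"rot":[[0,0,0],[0,0,0],[0,0,0],[0,0,0]],"claw":[0.01,0.01,0.01,0.01]}'|grep -E "eef|ft_"
python3 -m jog '{"dp":[[0,0,0],[0,0,0],[0,0,0],[0,0,0]],"rot":[[0,0,0],[0,0,0],[0,0,0],[0,0,0]],"claw":[0.01,0.01,0.01,0.01]}'|grep -E "eef|ft_"
```

```text
eef_pos: [431.8, 293.0, 124.3]
ft_force: [-0.4, -1.2, 11.4]
eef_pos: [431.8, 293.0, 124.3]
ft_force: [-0.4, -0.7, 11.8]
```

```bash
python3 -m jog '{"dp":[[0,0.0004,0],[0,0.0004,0],[0,0.0004,0],[0,0.0004,0],[0,0.0004,0],[0,0.0004,0],[0,0.0004,0],[0,0.0004,0],[0,0.0004,0],[0,0.0004,0],[0,0.0004,0]],"rot":[[0,0,0],[0,0,0],[0,0,0],[0,0,0],[0,0,0],[0,0,0],[0,0,0],[0,0,0],[0,0,0],[0,0,0],[0,0,0]],"claw":[0.01,0.01,0.01,0.01,0.01,0.01,0.01,0.01,0.01,0.01,0.01]}'|grep -E "eef|ft_"
python3 - <<'E'
from h import *
info(); p=np.array(state()['eef_pos']);Rm=R()
ci=camera_info('wrist');a=read_camera('wrist')[:,:,::-1];cs=camera_info('side');b=read_camera('side')[:,:,::-1]
u=proj(ci,[p+Rm@[0,88,0]])[0];v=proj(cs,[p+Rm@[0,88,0]])[0];print(u,v)
def crop(im,c,w):
    x,y=int(c[0]),int(c[1]); return cv2.resize(im[y-w:y+w,x-w:x+w],(400,400),interpolation=cv2.INTER_CUBIC)
cv2.imwrite('pics/i.png',np.hstack([crop(a,u,40),crop(b,v,25)]))
E
```

```text
eef_pos: [431.9, 293.1, 124.1]
ft_force: [-0.3, -0.6, 12.9]
15.3 [431.93 293.09 124.12] [-1.57   -0.0029  0.1712] [-0.32 -0.55 12.9 ] 0.30469251279539067
[319.96667907 192.76841492] [384.26929035 231.7718154 ]
```

View pics/i.png

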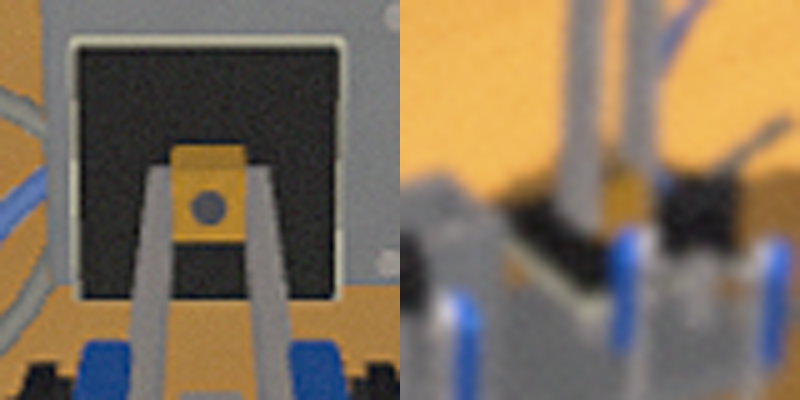

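It was pressed at about 15 N for over a second. In the pictures the spacer stands upright near the pad's centre, with the tips above the platform. Next I ease off and let go.

```bash
python3 -m jog '{"dp":[[0,-0.0008,0],[0,-0.0016,0],[0,-0.002,0],[0,-0.002,0],[0,-0.002,0],[0,-0.002,0],[0,-0.002,0],[0,-0.002,0],[0,-0.002,0],[0,-0.002,0]],"rot":[[0,0,0],[0,0,0],[0,0,0],[0,0,0],[0,0,0],[0,0,0],[0,0,0],[0,0,0],[0,0,0],[0,0,0]],"claw":[0.01,0.01,0.01,0.01,0.026,0.03,0.033,0.036,0.036,0.036]}'
```

```text
t: 16.4
eef_pos: [430.9, 292.7, 124.7]
tcp_rot: [-1.571, 0.0, 0.171]
ft_force: [0.6, 1.0, -2.1]
opening: 0.38
```

```bash
python3 -m jog '{"dp":[[0,-0.003,0],[0,-0.008,0],[0,-0.016,0],[0,-0.026,0],[0,-0.04,0],[0,-0.052,0],[0,-0.06,0],[0,-0.06,0]],"rot":[[0,0,0],[0,0,0],[0,0,0],[0,0,0],[0,0,0],[0,0,0],[0,0,0],[0,0,0]],"claw":[0.036,0.036,0.036,0.036,0.036,0.036,0.036,0.036]}'
```

```text
t: 17.2
eef_pos: [431.4, 292.9, 186.1]
tcp_rot: [-1.57, -0.002, 0.171]
ft_force: [0.3, -0.2, -1.9]
opening: 0.378
```

```bash
python3 -m jog '{"dp":[[-0.001,0,0.012],[-0.002,0,0.03],[-0.003,0,0.046],[-0.004,0.004,0.058],[-0.0042,0.01,0.063],[-0.0042,0.015,0.063],[-0.0042,0.015,0.063]],"rot":[[0,0,0],[0,0,0],[0,0,0],[0,0,0],[0,0,0],[0,0,0],[0,0,0]],"claw":[0.036,0.036,0.036,0.036,0.036,0.036,0.036]}'
python3 - <<'E'
from h import *
info(); p=np.array(state()['eef_pos'])
ci=camera_info('wrist');a=read_camera('wrist')[:,:,::-1]
json.dump({k:np.array(v).tolist() for k,v in ci.items()},open('w7.json','w'))
cv2.imwrite('pics/w7.png',a);print(proj(ci,[[416,354,55]]))
cv2.imwrite('pics/j.png',cv2.resize(a[140:240,240:370],None,fx=6,fy=6,interpolation=cv2.INTER_CUBIC))
E
```

```text
t: 17.9
eef_pos: [415.8, 353.6, 168.7]
tcp_rot: [-1.572, 0.002, 0.171]
ft_force: [-0.2, -0.7, -1.0]
opening: 0.382
17.9 [415.76 353.63 168.72] [-1.5717  0.0017  0.1714] [-0.15 -0.69 -1.02] 0.3824338923777449
[[320.52427474 186.31035039]]
```

View pics/j.png

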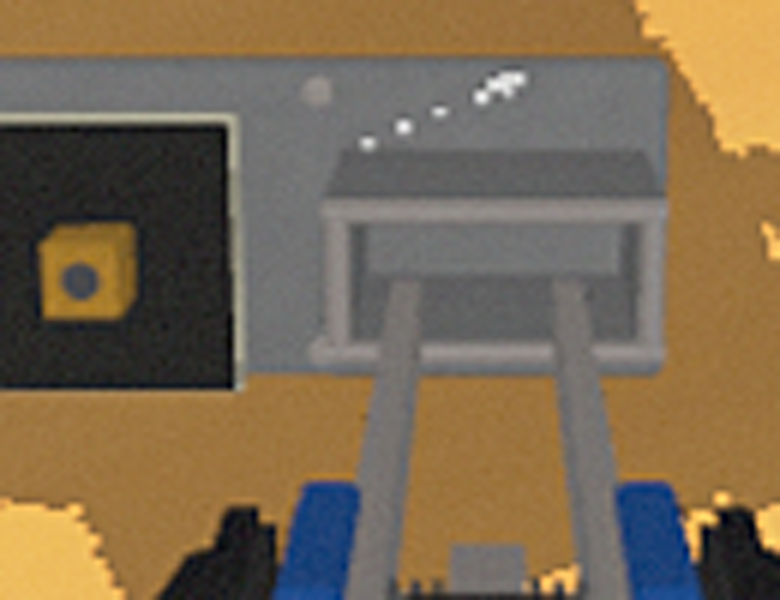

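The spacer stands upright on the platform at crop (88,275). The well's rim centre is at crop (494,281), about 0.6 mm in x and 1.5 mm in y from the tongs. I'll correct for that and lower.

```bash
python3 -m jog '{"dp":[[0.0006,0.003,0.0015],[0.0006,0.012,0.0015],[0.0006,0.022,0.0015],[0.0006,0.029,0.0015],[0.0006,0.035,0.0015],[0.0006,0.042,0.0015],[0.0006,0.05,0.0015],[0.0006,0.058,0.0015],[0.0006,0.066,0.0015],[0.0006,0.070,0.0015],[0.0006,0.070,0.0015]],"rot":[[0,0,0],[0,0,0],[0,0,0],[0,0,0],[0,0,0],[0,0,0],[0,0,0],[0,0,0],[0,0,0],[0,0,0],[0,0,0]],"claw":[0.036,0.036,0.036,0.036,0.036,0.036,0.036,0.036,0.036,0.036,0.036]}'
python3 -m jog '{"dp":[[0,0.0015,0],[0,0.003,0],[0,0.003,0]],"rot":[[0,0,0],[0,0,0],[0,0,0]],"claw":[0.036,0.036,0.036]}'
```

```text
t: 19.05
eef_pos: [416.3, 355.5, 99.2]
tcp_rot: [-1.571, 0.001, 0.171]
ft_force: [-0.1, 0.3, -1.2]
opening: 0.381
t: 19.35
eef_pos: [416.5, 355.7, 96.9]
tcp_rot: [-1.571, -0.0, 0.171]
ft_force: [0.8, 0.2, -1.5]
opening: 0.379
```

```bash
python3 -m jog '{"dp":[[0,0.001,0],[0,0.0017,0],[0,0.0017,0]],"rot":[[0,0,0],[0,0,0],[0,0,0]],"claw":[0.036,0.036,0.036]}'
python3 -m jog '{"dp":[[0,0.001,0],[0,0.001,0]],"rot":[[0,0,0],[0,0,0]],"claw":[0.036,0.036]}'
```

```text
t: 19.65
eef_pos: [416.5, 355.6, 95.1]
tcp_rot: [-1.571, -0.0, 0.171]
ft_force: [0.2, -0.8, -1.5]
opening: 0.379
t: 19.85
eef_pos: [416.7, 355.8, 94.4]
tcp_rot: [-1.57, -0.001, 0.171]
ft_force: [-0.6, -0.2, 1.3]
opening: 0.38
```

```bash
python3 -m jog '{"dp":[[0,0,0],[0,0,0],[0,0,0],[0,0,0],[0,0,0],[0,0,0],[0,0,0],[0,0,0]],"rot":[[0,0,0],[0,0,0],[0,0,0],[0,0,0],[0,0,0],[0,0,0],[0,0,0],[0,0,0]],"claw":[0.039,0.042,0.045,0.05,0.058,0.07,0.07,0.07]}'
python3 -m jog '{"dp":[[0,-0.01,0],[0,-0.03,0],[0,-0.06,0],[0,-0.09,0],[0,-0.12,0],[0,-0.135,0],[0,-0.14,0],[0,-0.14,0]],"rot":[[0,0,0],[0,0,0],[0,0,0],[0,0,0],[0,0,0],[0,0,0],[0,0,0],[0,0,0]],"claw":[0.07,0.07,0.07,0.07,0.07,0.07,0.07,0.07]}'
python3 - <<'E'
from h import *
info()
ci=camera_info('wrist');a=read_camera('wrist')[:,:,::-1];b=read_camera('side')[:,:,::-1]
cv2.imwrite('pics/w8.png',a)
cv2.imwrite('pics/k.png',np.hstack([cv2.resize(a[120:240,220:380],(400,300)),cv2.resize(b[150:300,260:420],(320,300))]))
E
```

```text
t: 20.65
eef_pos: [416.5, 355.7, 94.2]
tcp_rot: [-1.571, -0.0, 0.171]
ft_force: [0.2, 0.5, 1.0]
opening: 0.731
t: 21.45
eef_pos: [416.5, 355.7, 234.8]
tcp_rot: [-1.57, -0.001, 0.171]
ft_force: [-0.6, 0.3, 0.3]
opening: 0.738
21.45 [416.51 355.67 234.77] [-1.5702e+00 -1.1000e-03  1.7120e-01] [-0.61  0.32  0.29] 0.7381064169329199
```

View pics/k.png

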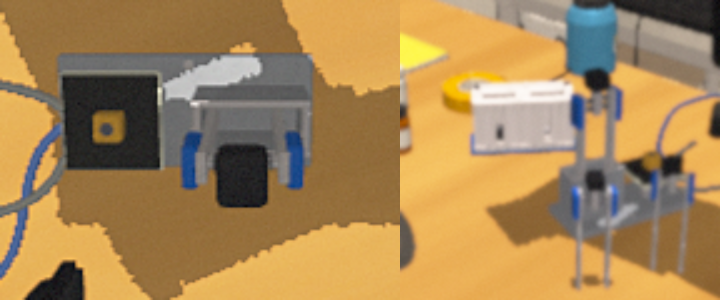

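The tongs stand upright in the well, the brass spacer stands on the platform, and the black one still shows in its window. The gripper is clear, so I'm handing in.

```bash
python3 -c "
from cell import *
print(job_done())"
```

```text
the job is handed in; nothing more can be done
None
```

The job is handed in at about 21.5 s of the 58 s; no verdict was reported. The brass spacer is on the platform, and the tongs are back in the well.

- **Extraction:** I took the largest tongs from the stand, felt for the pocket floor and closed the tongs about 2.6 mm above it. The brass spacer came out of the right pocket with no more than about 6 N of contact in the settled readings.
- **Pressing:** I held the spacer on the platform at about 14 N, then 15 N, for more than a second. The settled readings never went above about 15 N. The force rose a little less per mm than the stated 7 N/mm. The picture showed no visible slip, and the tips looked clear of the platform.
- **Last checks:** The final pictures show the spacer upright near the pad's centre, the tongs upright in the well, and the black spacer in its window. I saw nothing else moved, and the gripper is about 140 mm clear with wrist force near zero.
- **One mismatch:** With the spacer gripped, the opening read 28.6 mm instead of the expected 30 mm. The spacer was held all the same.
- **Not measured:** I had no direct reading of the squeeze on the spacer. About 20 N per jaw follows from the fixed 30 N grip less the 10 N springs.
- **Pictures:** I viewed 12, two over the budget of 10.

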